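# Turn the covered bearing tray over onto the empty rest

## Robot

A 6-joint arm with a two-finger parallel gripper is mounted at the origin on a cart in front of the work surface, level with it; the furniture and walls round the work are solid. World frame = base frame: x ahead of the robot, y to its left, z up, the work surface at z = 0. Lengths are in m, angles in rad, forces in N, time in s.
With the tool pointing down it reaches from about 0.25 to 0.85 m from the base axis. Payload 12.5 kg.
Tool frame: the origin (TCP) lies midway between the tips of the shut fingers; the grasp point (between the pads) lies 19 mm behind it; z points along the fingers, y is the line along which they close (so a half turn about z gives the same grasp; the last joint's range is limited). The gripper opens to 93 mm and grips with 3 to 60 N. Pads are 15 mm wide; open, the fingers measure 128 mm over their backs; the gripper's body (75 mm by 188 mm) begins 65 mm behind the grasp point.
Start: joints at [1.17, 0.351, 1.652, -0, 1.139, -0.085], TCP at [0.171, 0.523, 0.219] pointing down, gripper open.
Joint ranges: [-2.75, 2.75], [-0.79, 2.1], [0.01, 2.65], [-1.57, 4.71], [0.07, 3.14], [-2.87, 2.87]. Speed limits (rad/s): [2.22, 2.22, 2.79, 3.14, 3.14, 3.14].

## Interface

Orientations are given as a rotation vector (axis times angle).
In Python, from plant import * gives the robot as it stands. The module is installed in compiled form; this text tells all that it offers.
- The arm moves only by the tool send_rows, never from a script. Its argument "plan" is a list of rows, each a list of 7 numbers: the shift along the tool's x, y, z as a fraction of full scale, then the turn, a rotation vector about the tool's x, y, z as a fraction of full scale, then the opening, from 0 (shut) to 1 (fully open). In form: [[dx, dy, dz, wx, wy, wz, fingers], ...]. A call has 1 to 20 rows; each row is the pose to reach, as a shift and turn from the pose commanded when the call began, along the tool's axes at that moment, turning the shorter way round; what a row does not reach only later rows make up. Full scale, the value 1, is 400 mm for a shift and 180 degrees for a turn. A row lasts 1/12 s, in which the tool goes at most 41.7 mm and 7.16 degrees, less where a joint would pass 70% of its speed; a pose out of reach is approached as far as the arm can. A call with a number of a shift or a turn outside -1 to 1 is refused whole. A call with a gripper value outside its range is refused whole. The fingers move at their own pace and stop on an object; "force" is the grip in N (left out, the last holds). Time passes only in rows, so rows that repeat a pose let the fingers close. It gives the time, the measured TCP pose, the force, the opening and the grip force at its end, in the units of the state.
- get_state(): the state, without advancing time (a new reading comes with each control period).
- read_camera(name): name is "side" or "top"; returns the picture (480x640x3 uint8, red, green, blue); there is no depth.
- camera_info(name): a dict with "K" (3x3 intrinsics, pixels), "view" (4x4, takes a point from world to camera coordinates). Camera axes: x right, y down, z forward; pixel columns grow to the right and rows downward; lengths in m; the calibration is good to about 2 mm. A picture is of the moment at which its call begins. camera_info takes no time and is no camera call.
- job_done(): hands the job in; it is judged then, once.
The state is a dict: "clock": time; "q": joint angles; "joint_velocities": joint speeds; "tau": joint torques, N m; "tool_pos": TCP position; "eef_rot": TCP orientation; "contact_force": force on the tool from outside, world axes, zero at the start; "ft_torque": the same for the moment, N m; "grip_width": finger opening in m; "grip_force": force on a finger pad.
Only numpy, scipy, OpenCV 4.12 (cv2) and the standard library are available. Lean on these libraries where they do the work, as an engineer would, in place of code of your own. Each camera call takes 0.05 s, during which the arm holds its last target. There are 200 camera calls.

## Task

The bearing ring in the covered tray has to lie the other way up, in its cover. Pinch tray and cover together, lift them off their sloping rest, turn them over without letting them come apart and stand them, cover underneath, against the rails of the empty sloping rest. Its ledge may have been clamped at any height, so lower the tray gently until you feel its edge stand on the sprung ledge, never pushing the spring down to its stop, and only then let go, so that it does not drop; do not push the things standing around.

Things in the scene. Friction and masses are not known exactly. Their poses are not given: they have to be found in the camera images.
- tray_mid (a point): Centre of the closed pack (half-way through its 21 mm thickness), fixed to the tray: a black open box, outside 104 mm along its x, 94 mm along y, 18 mm deep, 3 mm thick. z points from its floor to the cover. At the start it lies on rest_full, floor against the rails, x pointing up the slope, z out of the slope, 52 degrees from vertical.
- cover_mid (a point): The same centre of the closed pack, fixed to the cover (axes as the tray's): a milky clear lid, outside 113 mm along x, 103 mm along y. Its 12 mm skirt fits loosely (1.5 mm) over the tray, no catch; its flat 3 mm top lies on the tray's rim. The closed pack, 113 x 103 x 21 mm, is pinched through its thickness at its upper edge, fingers reaching down along the slope.
- ring_mid (a point): Centre of the white bearing ring (60 mm across, 10 mm thick, 0.04 kg), loose in the closed pack; it slides and drops some mm inside when the pack is turned.
- tray: The tray, about 0.1 kg; origin on its underside at the centre, 10.5 mm along -z from tray_mid. Grip the pack with about 15 to 35 N.
- cover: The cover, about 0.08 kg; origin in the plane of the tray's underside, 10.5 mm along -z from cover_mid.
- rest_full: Fixed aluminium rest that carries the pack at the start. Origin under its base plate (150 x 120 mm, x from -70 to +80 mm); a deck of the same outline on four posts, top at z = 128 mm. Two sloping rails, 12 mm wide, centred at y = +41 and -41 mm, 70 mm free between them; a ledge across them, 20 mm high, stops the pack's lower edge, its upper face 18 mm up the slope from the foot.
- rest_full_foot (a point): Lower end of the slope of rest_full: the plane of the rails' faces starts here (x -55, z 134 mm in the rest's frame; same axes) and rises at 52 degrees from level towards the rest's +x (to the left as the robot sees it), 132 mm along (0.616, 0, 0.788); its outward normal is (-0.788, 0, 0.616).
- rest_empty_foot (a point): The same point of rest_empty, same slope.
- rest_empty: An identical fixed rest without a pack, same frame and sizes, but its ledge is clamped with its upper face anywhere from 18 to 56 mm up the slope from the foot; the setting is not reported and must be felt or seen. This face is a strip on springs. Rails and ledge are part of the rest.
- rest_empty_strip (a joint): Strip on springs, 100 mm long and 18 mm high, that forms the upper face of the ledge of rest_empty: 0 when free, negative (m) as it is pressed down the slope. It yields 1 mm for 1.5 N and meets its stop at -7 mm (10.5 N); the standing pack presses it down by about 0.2 to 2 mm.
- dropper: Small bottle with needle, 39 mm across, 112 mm high, standing beside the rests; origin underneath. Bystander.
- tape_roll: Roll of tape lying flat, 78 mm across, 19 mm high. Bystander.
- foil_cup: Foil-lined cup, 72 mm across, 74 mm high. Bystander.
- cap_jar: Low open jar, 44 mm across, 29 mm high. Bystander.
- caliper: Caliper lying flat, 55 x 200 x 14 mm. Bystander.
- duster_can: Spray can, 66 mm across, 160 mm high. Bystander.

How it is judged:
On the way, in this order (a step that is already met when the one before it is completed fails the run):
1. tray and cover pinched together, a finger on each, and lifted clear of the rest (contact force between the fingers and tray above 1 N and contact force between the fingers and cover above 1 N and contact force between each of tray, cover and rest_full below 0.05 N and contact force between each of tray, cover and rest_empty below 0.05 N and distance of tray_mid from where it was at the start of the episode above 0.04 m and angle between tray_mid's own z axis and vertical below 1.5 rad), for 0.1 s.
2. turned over in the air while still pinched (contact force between the fingers and tray above 1 N and contact force between the fingers and cover above 1 N and contact force between each of tray, cover and rest_full below 0.05 N and contact force between each of tray, cover and rest_empty below 0.05 N and angle between tray_mid's own z axis and vertical above 2 rad), for 0.2 s.
3. stood cover down on the sprung ledge of the empty rest while still pinched (contact force between the fingers and tray above 1 N and contact force between the fingers and cover above 1 N and y of cover_mid in the frame of rest_empty between -0.025 and 0.025 m and z of cover_mid in the frame of rest_empty between 0.185 and 0.245 m and x of cover_mid in the frame of rest_empty between -0.04 and 0.025 m and angle between the y axis of cover and the y axis of rest_empty, either way round below 0.2 rad and angle between tray_mid's own z axis and vertical between 2.1 and 2.37 rad and angle between cover_mid's own z axis and vertical between 2.1 and 2.37 rad and value of joint rest_empty_strip below -0.0004 m), for 0.1 s.
At the end, for the whole second after the job is handed in: The closed pack stands released and still on the empty rest, cover against the rails (tray z about 128 degrees from up, within 7), edge on the sprung ledge (pressed at least 0.1 mm), square within 11 degrees, centred within 25 mm, tray and cover together within 6 mm, ring inside (angle between tray_mid's own z axis and vertical between 2.1 and 2.37 rad and angle between cover_mid's own z axis and vertical between 2.1 and 2.37 rad and y of cover_mid in the frame of rest_empty between -0.025 and 0.025 m and z of cover_mid in the frame of rest_empty between 0.185 and 0.245 m and x of cover_mid in the frame of rest_empty between -0.04 and 0.025 m and angle between the y axis of cover and the y axis of rest_empty, either way round below 0.2 rad and distance between tray_mid and cover_mid below 0.006 m and distance between ring_mid and cover_mid below 0.035 m and contact force between cover and rest_empty above 0.3 N and value of joint rest_empty_strip below -0.0001 m and linear speed of each of tray, cover below 0.02 m/s and contact force between the fingers and tray below 0.05 N and contact force between the fingers and cover below 0.05 N); the robot touches nothing.
It fails at once if tray and cover come apart (distance between tray_mid and cover_mid above 0.01 m).
It fails at once if the pack is dropped or slides when let go (more than 0.25 m/s with no finger on it) (linear speed of cover above 0.25 m/s and contact force between the fingers and cover below 0.01 N and contact force between the fingers and tray below 0.01 N).
It fails at once if the sprung ledge is pushed down to its stop (more than 6.3 mm) (value of joint rest_empty_strip below -0.0063 m).
It fails at once if a bystander is pushed more than 30 mm (distance of any of dropper, tape_roll, foil_cup, cap_jar, caliper, duster_can from where it was at the start of the episode above 0.03 m).
It also fails if it takes over 54 s, if anything falls off the work surface, if the arm or the gripper's body presses on something with over 40 N, if the wrist force passes 120 N, or if a joint passes its speed limit or range.

## Working session

There is one attempt and no reset: what is moved stays moved. The work goes in short steps, Python scripts to look and compute and a tool call to move; the robot and the scene stay as the last step left them, time stands still between calls to the robot, and variables do not carry over. Pictures are saved under pics/ and viewed, at most 11 in all, crops included, and the job is handed in when it is done.

Besides the shell and the picture viewer there is one more tool, called after "Emit:" by a JSON object that holds its "name" and its "arguments". send_rows: Moves the arm, as the interface text tells. Its arguments: {"type":"object","properties":{"plan":{"type":"array","items":{"type":"array","items":{"type":"number","minimum":-1,"maximum":1}}},"force":{"type":"number"}},"required":["plan"]}

```bash
mkdir -p pics; python3 - <<'E'
from plant import *
import cv2,numpy as np
s=get_state();print({k:np.round(v,3) for k,v in s.items()})
for n in("side","top"):
    im=read_camera(n);cv2.imwrite(f"pics/{n}0.png",im[:,:,::-1]);c=camera_info(n);print(n,np.round(c["K"],1),np.round(c["view"],3))
E
```

```text
{'clock': np.float64(0.0), 'q': array([ 1.17 ,  0.351,  1.652, -0.   ,  1.139, -0.085]), 'joint_velocities': array([ 0.002, -0.   ,  0.   , -0.001, -0.001,  0.001]), 'tau': array([ 2.0000e-03, -4.9732e+01, -2.8525e+01,  7.0000e-02,  2.6000e-02,
       -0.0000e+00]), 'tool_pos': array([0.171, 0.522, 0.218]), 'eef_rot': array([-4.940e-01, -3.102e+00,  2.000e-03]), 'contact_force': array([-0.159, -0.562, -0.036]), 'ft_torque': array([ 0.046, -0.045,  0.002]), 'grip_force': np.float64(0.0), 'grip_width': np.float64(0.093)}
side [[551.2   0.  320. ]
 [  0.  551.2 235.8]
 [  0.    0.    1. ]] [[-0.925 -0.38  -0.021  0.496]
 [-0.238  0.621 -0.747  0.323]
 [ 0.296 -0.686 -0.664  0.87 ]
 [ 0.     0.     0.     1.   ]]
top [[594.6   0.  322.9]
 [  0.  594.6 237.7]
 [  0.    0.    1. ]] [[ 0.015 -1.     0.004 -0.179]
 [-0.996 -0.016 -0.092  0.635]
 [ 0.092 -0.002 -0.996  1.465]
 [ 0.     0.     0.     1.   ]]
```

View pics/side0.png

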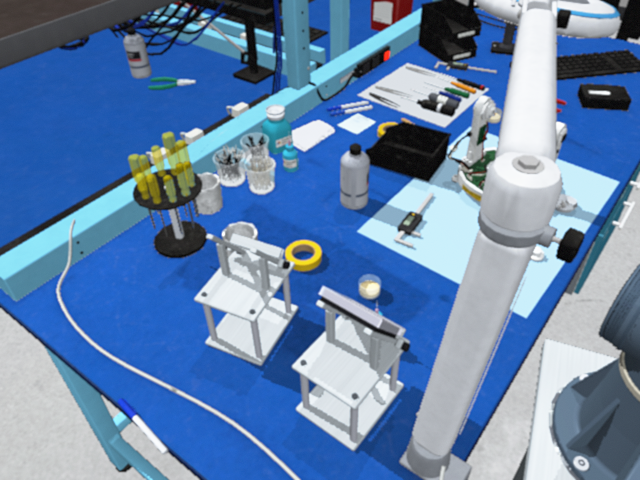

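View pics/top0.png

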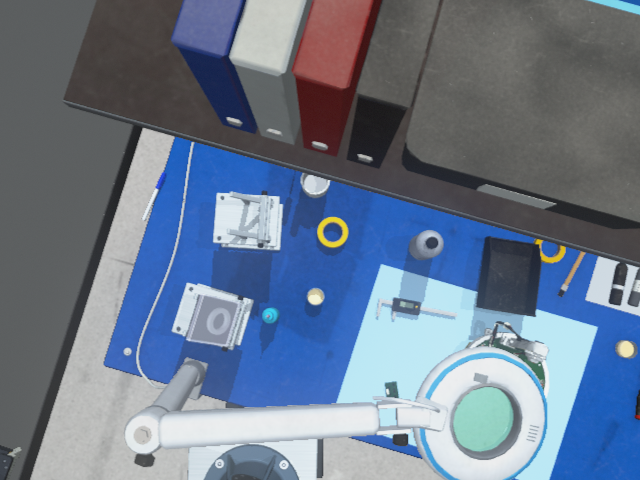

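```bash
cat > h.py <<'E'
from plant import *
import cv2,numpy as np
def cam(n):
    c=camera_info(n);return np.array(c["K"]),np.array(c["view"])
def proj(n,P):
    K,V=cam(n);p=K@(V[:3,:3]@np.asarray(P,float)+V[:3,3]);return p[:2]/p[2]
def ray(n,uv):
    K,V=cam(n);d=V[:3,:3].T@np.linalg.solve(K,[uv[0],uv[1],1.]);return -V[:3,:3].T@V[:3,3],d
def onz(n,uv,z):
    o,d=ray(n,uv);return o+d*(z-o[2])/d[2]
def tri(a,b):
    K1,V1=cam("side");K2,V2=cam("top")
    X=cv2.triangulatePoints(K1@V1[:3],K2@V2[:3],np.array(a,float),np.array(b,float))[:,0];X=X[:3]/X[3]
    return X,np.linalg.norm(proj("side",X)-a)
E
python3 - <<'E'
from h import *
s=cv2.imread("pics/side0.png");t=cv2.imread("pics/top0.png")
cv2.imwrite("pics/s_c.png",cv2.resize(s[215:445,185:415],None,fx=2.6,fy=2.6,interpolation=cv2.INTER_CUBIC))
cv2.imwrite("pics/t_c.png",cv2.resize(t[170:360,165:355],None,fx=3.1,fy=3.1,interpolation=cv2.INTER_CUBIC))
E
```

```text
(no output)
```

View pics/s_c.png

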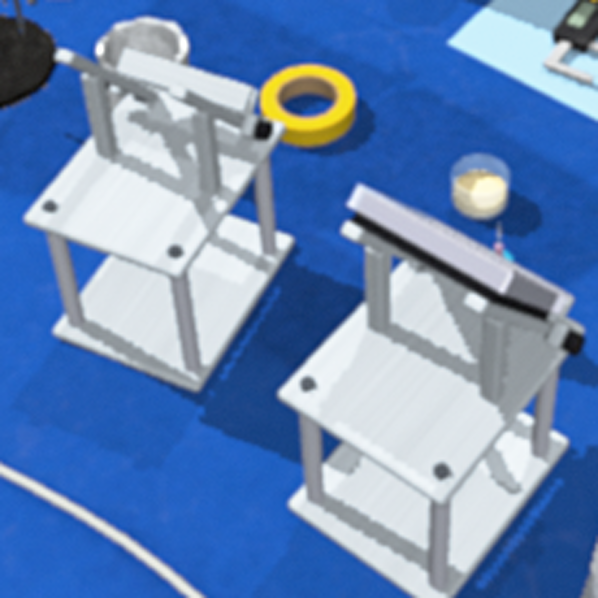

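View pics/t_c.png

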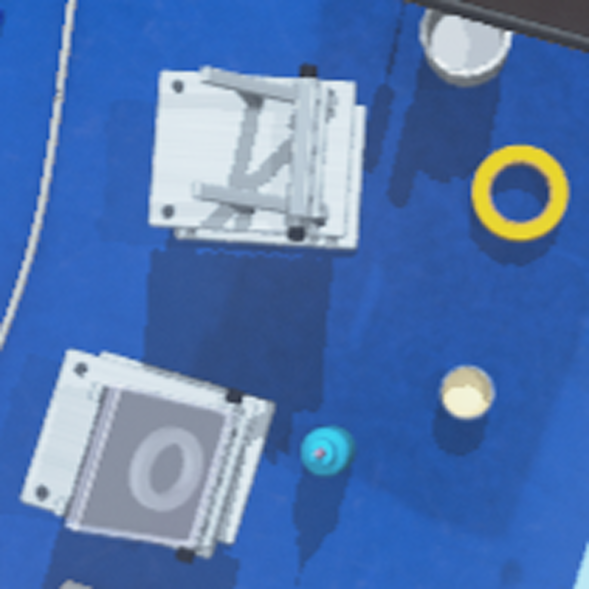

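```bash
python3 - <<'E'
from h import *
S=lambda p:np.array(p)/2.6+[185,215]
T=lambda p:np.array(p)/3.1+[165,170]
for nm,a,b in[("e cor TL",(25,217),(160,72)),("e cor BL",(182,268),(149,225)),("e bolt T",(50,206),(178,87)),("e bolt B",(176,252),(167,211)),
 ("f TL",(278,395),(68,350)),("f BL",(440,497),(22,500)),("f boltT",(308,384),(80,369)),("f boltB",(442,471),(41,492)),
 ("e rail top far",(62,55),(205,75)),("e knob near",(263,128),(296,233)),("f knob near",(573,342),(186,554)),
 ("f cover topL",(360,186),(112,388)),("f cover topR",(507,289),(72,525)),
 ("dropper",(505,250),(320,453))]:
    X,e=tri(S(a),T(b));print(nm,X.round(3),round(e,1),onz("side",S(a),.128).round(3)[:2],onz("top",T(b),.128).round(3)[:2])
for nm,a,b in[("lampjoint",(520,165),(143,433)),("lampbase",(430,462),(195,368)),("lamp arm far",(535,10),(435,415))]:
    X,e=tri(np.array(a),np.array(b));print(nm,X.round(3),e)
print(onz("top",T((520,193)),.019),onz("top",T((466,390)),.02),onz("top",(315,180),.07),onz("top",T((327,450)),.1))
# shelf front edge from top for several heights and side
for z in (.3,.4,.5,.6,.7):print(z,onz("top",(142,128),z).round(2),onz("top",(300,172),z).round(2),onz("side",(130,60),z).round(2), onz("side",(10,108),z).round(2))
E
```

```text
e cor TL [0.731 0.085 0.126] 0.3 [0.73  0.087] [0.73  0.084]
e cor BL [0.613 0.088 0.129] 0.0 [0.613 0.087] [0.613 0.089]
e bolt T [0.719 0.071 0.126] 0.6 [0.719 0.072] [0.718 0.07 ]
e bolt B [0.624 0.076 0.126] 0.1 [0.623 0.077] [0.623 0.075]
f TL [0.518 0.148 0.122] 0.6 [0.517 0.152] [0.517 0.146]
f BL [0.406 0.178 0.125] 1.0 [0.407 0.18 ] [0.405 0.177]
f boltT [0.504 0.137 0.126] 0.3 [0.504 0.139] [0.503 0.137]
f boltB [0.412 0.163 0.126] 0.2 [0.411 0.164] [0.412 0.163]
e rail top far [0.712 0.034 0.232] 1.1 [ 0.79  -0.062] [0.728 0.05 ]
e knob near [ 0.607 -0.025  0.151] 0.3 [ 0.618 -0.046] [ 0.608 -0.023]
f knob near [0.368 0.053 0.128] 0.1 [0.368 0.053] [0.367 0.053]
f cover topL [0.49  0.088 0.251] 0.4 [ 0.535 -0.019] [0.49  0.112]
f cover topR [0.396 0.115 0.236] 0.3 [0.417 0.029] [0.388 0.139]
dropper [ 0.44  -0.041  0.079] 1.1 [ 0.428 -0.001] [ 0.444 -0.045]
lampjoint [0.271 0.118 0.532] 2.1033550348773593
lampbase [ 0.298  0.149 -0.015] 5.266016521094496
lamp arm far [ 0.303 -0.358  0.513] 1.8512794186645587
[ 0.6524406  -0.19365358  0.019     ] [ 0.49151141 -0.15215996  0.02      ] [ 0.7761639  -0.14714106  0.07      ] [ 0.44475286 -0.04756949  0.1       ]
0.3 [0.84 0.21 0.3 ] [ 0.75 -0.12  0.3 ] [ 1.15 -0.37  0.3 ] [ 1.24 -0.1   0.3 ]
0.4 [0.81 0.18 0.4 ] [ 0.73 -0.12  0.4 ] [ 0.99 -0.19  0.4 ] [1.06 0.03 0.4 ]
0.5 [0.78 0.15 0.5 ] [ 0.71 -0.13  0.5 ] [ 0.82 -0.01  0.5 ] [0.88 0.16 0.5 ]
0.6 [0.75 0.12 0.6 ] [ 0.69 -0.13  0.6 ] [0.66 0.17 0.6 ] [0.69 0.29 0.6 ]
0.7 [0.73 0.09 0.7 ] [ 0.67 -0.13  0.7 ] [0.49 0.35 0.7 ] [0.51 0.42 0.7 ]
```

Emit:
{"name": "send_rows", "arguments": {"plan": [[0, 0, -0.5, 0, 0, 0, 0.65], [0, 0, -0.5, 0, 0, 0, 0.65], [0, 0, -0.5, 0, 0, 0, 0.65], [0, 0, -0.5, 0, 0, 0, 0.65], [0, 0, -0.5, 0, 0, 0, 0.65], [0, 0, -0.5, 0, 0, 0, 0.65], [0, 0, -0.5, 0, 0, 0, 0.65]], "force": 28}}

```text
clock: 0.68
tool_pos: [0.1709, 0.5231, 0.4197]
eef_rot: [0.494, 3.102, 0.004]
contact_force: [-0.1, 0.2, -0.4]
grip_width: 0.0605
grip_force: 0.0
```

```bash
python3 -c "
from h import *
s=get_state();print(s['clock'],s['q'].tolist(),s['tool_pos'].tolist(),s['eef_rot'].tolist())"
```

```text
0.6833 [1.1704052215383596, 0.22648026861074308, 1.3343418323400804, -3.6472412367999037e-06, 1.5782564092922091, -0.08457007265599878] [0.17089610806117747, 0.5230628769183951, 0.41966825898817844] [0.49393555120250854, 3.101903047772774, 0.003831557327418536]
```

Emit:
{"name": "send_rows", "arguments": {"plan": [[0, 0, 0, 0.21, 0, 0, 0.65], [0, 0, 0, 0.21, 0, 0, 0.65], [0, 0, 0, 0.21, 0, 0, 0.65], [0, 0, 0, 0.21, 0, 0, 0.65], [0, 0, 0, 0.21, 0, 0, 0.65], [0, 0, 0, 0.21, 0, 0, 0.65], [0, 0, 0, 0.21, 0, 0, 0.65], [0, 0, 0, 0.21, 0, 0, 0.65]]}}

```text
clock: 1.35
tool_pos: [0.1708, 0.523, 0.4167]
eef_rot: [-0.452, -2.843, 0.976]
contact_force: [0.9, -1.5, 0.3]
grip_width: 0.0605
grip_force: 0.0
```

```bash
python3 -c "
from h import *
s=get_state();print(s['clock'],s['q'].tolist(),s['tool_pos'].tolist(),s['eef_rot'].tolist())"
```

```text
1.35 [1.190417003025974, 0.6121187355829447, 0.9155064606975057, -0.05181532768514015, 2.2736831406288815, -0.08471713946123427] [0.17084674360427046, 0.5229774258656836, 0.4167221987747795] [-0.45235661781943254, -2.8425781534372865, 0.9757927608354117]
```

```bash
cat > k.py <<'E'
import numpy as np
from scipy.spatial.transform import Rotation as R
from scipy.optimize import least_squares
D=[([1.17,.351,1.652,0,1.139,-.085],[.171,.5225,.2185]),
([1.1704052,0.2264803,1.3343418,0,1.5782564,-0.08457],[0.170896,0.523063,0.419668]),
([1.190417,0.6121187,0.9155065,-0.0518153,2.2736831,-0.0847171],[0.1708467,0.5229774,0.4167222])]
def fk(q,p,full=False):
    h,a1,a2,L,off,e,x0=p
    A=R.from_euler('z',q[0]);B=A*R.from_euler('y',q[1]);C=B*R.from_euler('y',q[2]);E=C*R.from_euler('z',q[3])
    F=E*R.from_euler('y',q[4])*R.from_euler('z',q[5])
    s=A.apply([x0,off,0])+[0,0,h];el=s+B.apply([0,0,a1]);w=el+C.apply([e,0,a2]);t=w+F.apply([0,0,L])
    T=F*R.from_euler('z',np.pi/2)
    return (s,el,w,t,T) if full else (t,T)
p0=[.3,.43,.44,.27,.045,0,0]
def fit(D):
    f=lambda p:np.r_[np.ravel([fk(q,p)[0]-t for q,t in D])*1000,np.array([0,0,0,0,0,p[5],p[6]])*20]
    return least_squares(f,p0).x
E
python3 - <<'E'
from k import *
p=fit(D);print(p.round(4))
for q,t in D:
    x,T=fk(q,p);print((x-t).round(4),T.as_rotvec().round(3))
E
```

```text
[0.2593 0.4813 0.4375 0.2739 0.0464 0.0392 0.0016]
[ 0.  0. -0.] [-4.940e-01 -3.102e+00  1.000e-03]
[ 0.     -0.0001 -0.0001] [0.494 3.102 0.004]
[-0.0001  0.      0.0001] [-0.452 -2.843  0.976]
```

```bash
cat >> k.py <<'E'
P=fit(D)
LO=np.array([-2.75,-.79,.01,-1.57,.07,-2.87]);HI=np.array([2.75,2.1,2.65,4.71,3.14,2.87])
def ik(t,T,q0=None):
    best=None
    f=lambda q:np.r_[(fk(q,P)[0]-t)*10,(T.inv()*fk(q,P)[1]).as_rotvec()]
    rng=np.random.default_rng(0)
    for k in range(1 if q0 is not None else 25):
        g=q0 if q0 is not None else rng.uniform(np.maximum(LO,[-.5,-.7,.1,-1.5,.1,-2.8]),np.minimum(HI,[1,1.5,2.5,1.5,3,2.8]))
        r=least_squares(f,np.clip(g,LO+1e-3,HI-1e-3),bounds=(LO,HI))
        if r.cost<1e-8 and (best is None or abs(r.x[3])<abs(best[3])):best=r.x
    return best
LAMP=[([.298,.149,0],[.271,.118,.53]),([.271,.118,.53],[.303,-.358,.51])]
def clear(q):
    s,el,w,t,T=fk(q,P,True);o=[]
    g=np.linspace(0,1,60)[:,None]
    for a,b in((s,el),(el,w),(w,t)):
        A=a+(b-a)*g;o.append(min(np.linalg.norm(A[:,None]-(np.array(c)+(np.array(d)-c)*g)[None],axis=2).min() for c,d in LAMP))
    return np.round(o,3)
def rest(o,yaw):  # R matrix columns
    return R.from_euler('z',yaw),np.array([o[0],o[1],0])
FULL=rest((.441,.086),np.arctan2(.966,.259));EMP=rest((.670,.007),np.arctan2(1,.026))
def pt(rs,s,n,y=0):
    return rs[1]+rs[0].apply([-.055+.616*s-.788*n,y,.134+.788*s+.616*n])
def ori(rs,sg): # tool z down slope, tool y = sg*normal
    z=rs[0].apply([-.6157,0,-.788]);n=rs[0].apply([-.788,0,.6157]);y=sg*n
    return R.from_matrix(np.c_[np.cross(y,z),y,z])
E
python3 - <<'E'
from k import *
for nm,rs,s in(("full pre",FULL,.20),("full grasp",FULL,.095),("full lift",FULL,.25),("full lift+",FULL,.35),("empty",EMP,.124),("empty+",EMP,.2)):
  for sg in(1,-1):
    t=pt(rs,s,.0105);q=ik(t,ori(rs,sg))
    print(nm,sg,t.round(3), None if q is None else (q.round(2),clear(q),fk(q,P,True)[1].round(2),fk(q,P,True)[2].round(2)))
E
```

```text
full pre 1 [0.457 0.144 0.298] (array([ 0.47,  0.4 ,  1.53, -0.48,  1.68,  2.36]), array([0.177, 0.128, 0.174]), array([0.15, 0.13, 0.7 ]), array([0.5 , 0.31, 0.51]))
full pre -1 [0.457 0.144 0.298] (array([ 0.47,  0.4 ,  1.53, -0.48,  1.68, -0.78]), array([0.177, 0.128, 0.174]), array([0.15, 0.13, 0.7 ]), array([0.5 , 0.31, 0.51]))
full grasp 1 [0.44  0.081 0.215] (array([ 0.38,  0.41,  1.73, -0.52,  1.45,  2.4 ]), array([0.166, 0.081, 0.162]), array([0.16, 0.12, 0.7 ]), array([0.48, 0.24, 0.43]))
full grasp -1 [0.44  0.081 0.215] (array([ 0.38,  0.41,  1.73, -0.52,  1.45, -0.74]), array([0.166, 0.081, 0.162]), array([0.16, 0.12, 0.7 ]), array([0.48, 0.24, 0.43]))
full lift 1 [0.464 0.174 0.337] (array([ 0.51,  0.41,  1.41, -0.47,  1.79,  2.35]), array([0.177, 0.148, 0.189]), array([0.15, 0.13, 0.7 ]), array([0.51, 0.34, 0.55]))
full lift -1 [0.464 0.174 0.337] (array([ 0.51,  0.41,  1.41, -0.47,  1.79, -0.79]), array([0.177, 0.148, 0.189]), array([0.15, 0.13, 0.7 ]), array([0.51, 0.34, 0.55]))
full lift+ 1 [0.48  0.233 0.416] (array([ 0.58,  0.47,  1.14, -0.47,  2.01,  2.31]), arra
[... 209 characters left out ...]
0.16, 0.69]), array([0.52, 0.4 , 0.63]))
empty 1 [0.67  0.02  0.238] (array([ 0.21,  0.67,  1.24, -0.65,  1.44,  1.96]), array([0.057, 0.103, 0.392]), array([0.28, 0.11, 0.64]), array([0.67, 0.19, 0.45]))
empty -1 [0.67  0.02  0.238] (array([ 0.21,  0.67,  1.24, -0.65,  1.44, -1.18]), array([0.057, 0.103, 0.392]), array([0.28, 0.11, 0.64]), array([0.67, 0.19, 0.45]))
empty+ 1 [0.672 0.067 0.298] (array([ 0.27,  0.65,  1.12, -0.63,  1.59,  1.93]), array([0.067, 0.107, 0.392]), array([0.27, 0.12, 0.64]), array([0.68, 0.24, 0.51]))
empty+ -1 [0.672 0.067 0.298] (array([ 0.27,  0.65,  1.12, -0.63,  1.59, -1.21]), array([0.067, 0.107, 0.392]), array([0.27, 0.12, 0.64]), array([0.68, 0.24, 0.51]))
```

```bash
cat >> k.py <<'E'
def cmd(t,T):
    from plant import get_state
    s=get_state();T0=R.from_rotvec(s['eef_rot']);d=T0.inv().apply(t-s['tool_pos']);w=(T0.inv()*T).as_rotvec()
    print("cmd",(d/.4).round(4),(w/np.pi).round(4),"dist",np.linalg.norm(d).round(3),"deg",np.degrees(np.linalg.norm(w)).round(1))
    q=s['q'];m=[]
    from scipy.spatial.transform import Slerp
    sl=Slerp([0,1],R.concatenate([T0,T]))
    for u in np.linspace(0,1,11):
        q=ik(s['tool_pos']+u*(t-s['tool_pos']),sl(u),q)
        if q is None:print("no ik",u);return
        m.append(clear(q))
    print("min clear",np.min(m,0),"q end",q.round(2),"margins",np.minimum(q-LO,HI-q).min().round(2))
    return q
E
python3 - <<'E'
from k import *
cmd(pt(FULL,.22,.0105),ori(FULL,-1))
E
```

```text
cmd [-0.9715 -0.3538  0.6011] [ 0.0006 -0.0106 -0.0134] dist 0.478 deg 3.1
min clear [0.178 0.136 0.156] q end [ 0.49  0.4   1.48 -0.47  1.73 -0.78] margins 1.1
```

Emit:
{"name": "send_rows", "arguments": {"plan": [[-0.9715, -0.354, 0.601, 0, -0.0106, -0.0134, 0.65], [-0.9715, -0.354, 0.601, 0, -0.0106, -0.0134, 0.65], [-0.9715, -0.354, 0.601, 0, -0.0106, -0.0134, 0.65], [-0.9715, -0.354, 0.601, 0, -0.0106, -0.0134, 0.65], [-0.9715, -0.354, 0.601, 0, -0.0106, -0.0134, 0.65], [-0.9715, -0.354, 0.601, 0, -0.0106, -0.0134, 0.65], [-0.9715, -0.354, 0.601, 0, -0.0106, -0.0134, 0.65], [-0.9715, -0.354, 0.601, 0, -0.0106, -0.0134, 0.65], [-0.9715, -0.354, 0.601, 0, -0.0106, -0.0134, 0.65], [-0.9715, -0.354, 0.601, 0, -0.0106, -0.0134, 0.65], [-0.9715, -0.354, 0.601, 0, -0.0106, -0.0134, 0.65], [-0.9715, -0.354, 0.601, 0, -0.0106, -0.0134, 0.65], [-0.9715, -0.354, 0.601, 0, -0.0106, -0.0134, 0.65], [-0.9715, -0.354, 0.601, 0, -0.0106, -0.0134, 0.65], [-0.9715, -0.354, 0.601, 0, -0.0106, -0.0134, 0.65]]}}

```text
clock: 2.6
tool_pos: [0.4591, 0.1562, 0.3161]
eef_rot: [-0.379, -2.872, 0.981]
contact_force: [-0.4, 0.0, -0.4]
grip_width: 0.0606
grip_force: 0.0
```

```bash
python3 - <<'E'
from k import *
from h import *
s=get_state();print(s['clock'],s['q'].round(3),s['tool_pos'].round(4),s['contact_force'].round(1),(s['tool_pos']-pt(FULL,.22,.0105)).round(4))
a=read_camera("side")[:,:,::-1];b=read_camera("top")[:,:,::-1]
cv2.imwrite("pics/s1.png",a);cv2.imwrite("pics/t1.png",b)
cv2.imwrite("pics/m1.png",np.vstack([cv2.resize(a[180:480],(640,300)),b[180:480]]))
E
```

```text
2.6 [ 0.489  0.399  1.48  -0.471  1.727 -0.782] [0.4591 0.1562 0.3161] [-0.4  0.  -0.4] [-0.0006  0.0004  0.0023]
```

View pics/m1.png

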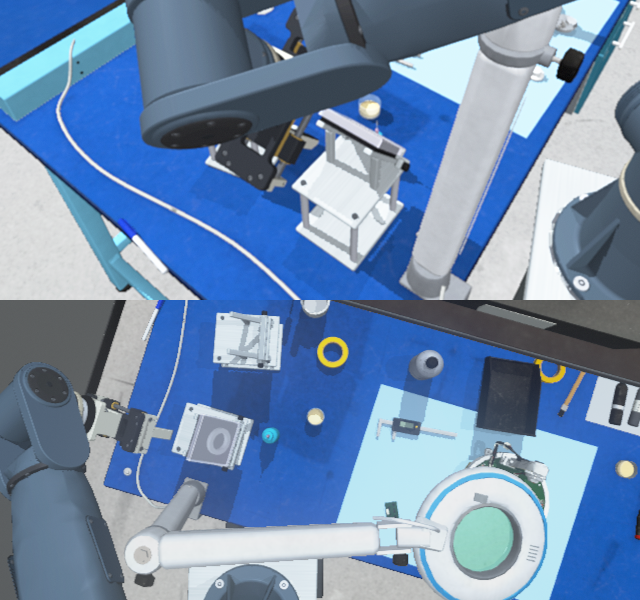

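```bash
cat >> k.py <<'E'
LAMP=[([.298,.149,0],[.271,.118,.51]),([.271,.118,.51],[.303,-.358,.51])]
def clear(q):
    s,el,w,t,T=fk(q,P,True);C=R.from_euler('z',q[0])*R.from_euler('y',q[1]+q[2]);f0=w-C.apply([0,0,P[2]]);o=[]
    g=np.linspace(0,1,60)[:,None]
    for a,b in((s,el),(f0,w),(w,t)):
        A=a+(b-a)*g;o.append(min(np.linalg.norm(A[:,None]-(np.array(c)+(np.array(d)-c)*g)[None],axis=2).min() for c,d in LAMP))
    return np.round(o,3)
def orl(rs,sg,phi): # lean: rotate tool about its own y by phi
    return ori(rs,sg)*R.from_euler('y',phi)
GD=.055 # tool grasp: grasp point distance etc: TCP relative to pack centre along slope
def tcp(rs,sc,n,phi,sg,d=.037):
    # pack centre at s=sc ; grasp point d up-slope of the centre, TCP .019 beyond along tool z
    T=orl(rs,sg,phi);return pt(rs,sc+d,n)+T.apply([0,0,.019]),T
E
python3 - <<'E'
from k import *
for ph in(-30,-20,-10,0,10,20,30):
    f=np.radians(ph)
    qa=ik(*tcp(FULL,.0745,.0105,f,-1));qb=ik(*tcp(EMP,.1035,.0105,f,1))
    print(ph,*[None if q is None else (q.round(2),clear(q),fk(q,P,True)[1].round(2),fk(q,P,True)[2].round(2)) for q in(qa,qb)])
E
```

```text
-30 (array([ 0.52,  0.28,  2.02, -0.95,  1.12, -0.41]), array([0.226, 0.079, 0.124]), array([0.09, 0.11, 0.72]), array([0.35, 0.26, 0.4 ])) (array([ 0.14,  0.95,  0.8 , -0.52,  2.04,  1.84]), array([0.034, 0.103, 0.392]), array([0.38, 0.1 , 0.54]), array([0.8 , 0.16, 0.43]))
-20 (array([ 0.48,  0.31,  1.92, -0.78,  1.21, -0.55]), array([0.212, 0.074, 0.144]), array([0.11, 0.11, 0.72]), array([0.4 , 0.26, 0.42])) (array([ 0.17,  0.85,  0.95, -0.55,  1.84,  1.87]), array([0.003, 0.075, 0.395]), array([0.35, 0.11, 0.58]), array([0.76, 0.18, 0.44]))
-10 (array([ 0.43,  0.36,  1.83, -0.64,  1.33, -0.66]), array([0.194, 0.073, 0.158]), array([0.13, 0.11, 0.71]), array([0.44, 0.25, 0.43])) (array([ 0.19,  0.76,  1.1 , -0.59,  1.64,  1.91]), array([0.035, 0.071, 0.398]), array([0.32, 0.11, 0.61]), array([0.72, 0.18, 0.45]))
0 (array([ 0.38,  0.41,  1.74, -0.52,  1.45, -0.74]), array([0.173, 0.075, 0.162]), array([0.16, 0.11, 0.7 ]), array([0.48, 0.24, 0.43])) (array([ 0.2 ,  0.67,  1.25, -0.65,  1.44,  1.96]), array([0.068, 0.084, 0.393]), array([0.28, 0.11, 0.64]), array([0.67, 0.19, 0.45]))
10 (array([ 0.33,  0.47,  1.65, -0.42,  1.58, -0.8 ]), array([0.15 , 0.077, 0.159]), array([0.19, 0.11, 0.69]), array([0.53, 0.23, 0.43])) (array([ 0.22,  0.59,  1.39, -0.73,  1.23,  2.03]), array([0.098, 0.09 , 0.361]), array([0.25, 0.1 , 0.66]), array([0.63, 0.19, 0.45]))
20 (array([ 0.28,  0.53,  1.58, -0.33,  1.7 , -0.84]), array([0.124, 0.078, 0.156]), array([0.22, 0.11, 0.67]), array([0.56, 0.21, 0.42])) (array([ 0.22,  0.52,  1.53, -0.85,  1.04,  2.13]), array([0.122, 0.087, 0.317]), array([0.23, 0.1 , 0.68]), array([0.59, 0.18, 0.44]))
30 (array([ 0.23,  0.59,  1.51, -0.24,  1.82, -0.86]), array([0.098, 0.079, 0.153]), array([0.25, 0.11, 0.66]), array([0.6 , 0.19, 0.4 ])) (array([ 0.22,  0.47,  1.66, -1.02,  0.85,  2.28]), array([0.142, 0.076, 0.275]), array([0.2 , 0.09, 0.69]), array([0.55, 0.17, 0.43]))
```

```bash
python3 - <<'E'
from k import *
from plant import get_state
f=np.radians(15)
t,T=tcp(FULL,.0745,.0105,f,-1);print(t)
cmd(t-T.apply([0,0,.09]),T)
for d in(.06,.03,0):
    q=ik(t-T.apply([0,0,d]),T);print(q.round(2),clear(q))
print(get_state()['tau'].round(1))
E
```

```text
[0.43472499 0.0815849  0.21386838]
cmd [-0.0477  0.0015  0.1053] [0.0015 0.084  0.0003] dist 0.046 deg 15.1
min clear [0.134 0.104 0.18 ] q end [ 0.36  0.52  1.4  -0.35  1.84 -0.85] margins 1.22
[ 0.34  0.51  1.48 -0.36  1.77 -0.84] [0.136 0.096 0.176]
[ 0.32  0.5   1.55 -0.36  1.7  -0.83] [0.137 0.087 0.166]
[ 0.31  0.5   1.61 -0.37  1.64 -0.82] [0.137 0.078 0.158]
[ -0.6 -53.  -28.9  -1.3   1.4  -0. ]
```

Emit:
{"name": "send_rows", "arguments": {"plan": [[-0.0477, 0.0015, 0.1053, 0.0015, 0.084, 0, 0.65], [-0.0477, 0.0015, 0.1053, 0.0015, 0.084, 0, 0.65], [-0.0477, 0.0015, 0.1053, 0.0015, 0.084, 0, 0.65], [-0.0477, 0.0015, 0.1053, 0.0015, 0.084, 0, 0.65], [-0.0477, 0.0015, 0.1053, 0.0015, 0.084, 0, 0.65], [-0.0477, 0.0015, 0.1053, 0.0015, 0.084, 0, 0.65], [-0.0477, 0.0015, 0.1053, 0.0015, 0.084, 0, 0.65]]}}

```text
clock: 3.28
tool_pos: [0.4712, 0.1272, 0.2827]
eef_rot: [-0.468, -2.634, 0.867]
contact_force: [-0.1, 0.9, -0.7]
grip_width: 0.0603
grip_force: 0.0
```

```bash
python3 - <<'E'
from k import *
from h import *
s=get_state();f=np.radians(15)
t,T=tcp(FULL,.0745,.0105,f,-1);cmd(t,T)
print(s['clock'],s['tau'].round(1),s['tool_pos'].round(4),(s['tool_pos']-t+T.apply([0,0,.09])).round(4))
a=read_camera("side")[:,:,::-1];b=read_camera("top")[:,:,::-1]
x=cv2.resize(a[270:470,270:440],None,fx=2.3,fy=2.3,interpolation=cv2.INTER_CUBIC);y=cv2.resize(b[250:370,110:290],None,fx=2.2,fy=2.2,interpolation=cv2.INTER_CUBIC)
M=np.zeros((460,800,3),np.uint8);M[:x.shape[0],:x.shape[1]]=x[:460];M[:y.shape[0],400:400+y.shape[1]]=y
cv2.imwrite("pics/m2.png",M)
E
```

```text
cmd [0.0005 0.0007 0.2256] [-0.0002  0.0005  0.0002] dist 0.09 deg 0.1
min clear [0.134 0.078 0.158] q end [ 0.31  0.5   1.61 -0.37  1.64 -0.82] margins 1.04
3.2833 [ -0.2 -58.3 -28.   -1.    1.8  -0. ] [0.4712 0.1272 0.2827] [ 0.0001 -0.0001  0.0003]
```

View pics/m2.png

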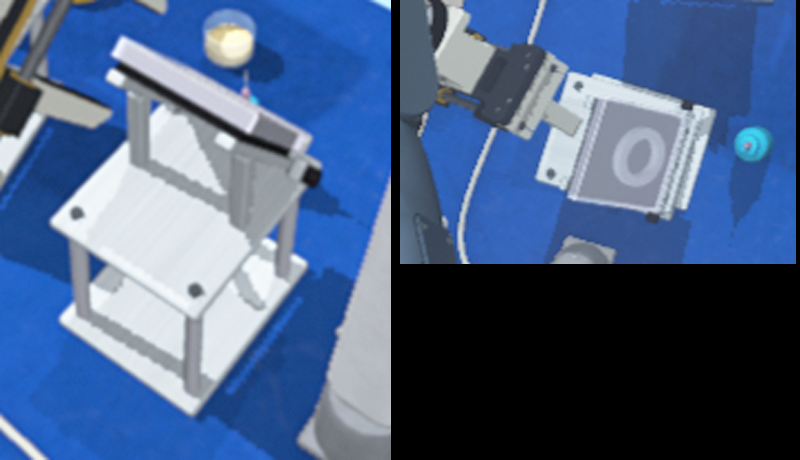

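Emit:
{"name": "send_rows", "arguments": {"plan": [[0, 0, 0.05, 0, 0, 0, 0.65], [0, 0, 0.1, 0, 0, 0, 0.65], [0, 0, 0.14, 0, 0, 0, 0.65], [0, 0, 0.18, 0, 0, 0, 0.65], [0, 0, 0.21, 0, 0, 0, 0.65], [0, 0, 0.2256, 0, 0, 0, 0.65], [0, 0, 0.2256, 0, 0, 0, 0.65], [0, 0, 0.2256, 0, 0, 0, 0.65]]}}

```text
clock: 4.05
tool_pos: [0.4351, 0.0808, 0.2137]
eef_rot: [-0.469, -2.631, 0.867]
contact_force: [-0.1, -0.2, 0.6]
grip_width: 0.0602
grip_force: 0.0
```

```bash
python3 - <<'E'
from k import *
from h import *
s=get_state();f=np.radians(15)
t,T=tcp(FULL,.0745,.0105,f,-1)
print(s['clock'],s['tau'].round(1),(T.inv().apply(s['tool_pos']-t)).round(4),s['contact_force'].round(1),s['ft_torque'].round(2))
E
```

```text
4.05 [ -0.3 -53.9 -23.8  -0.9   1.8  -0. ] [-0.0007 -0.0005  0.0004] [-0.1 -0.2  0.6] [ 0.28 -0.19 -0.01]
```

Emit:
{"name": "send_rows", "arguments": {"plan": [[0, 0, 0, 0, 0, 0, 0.4], [0, 0, 0, 0, 0, 0, 0.32], [0, 0, 0, 0, 0, 0, 0.3], [0, 0, 0, 0, 0, 0, 0.3], [0, 0, 0, 0, 0, 0, 0.28], [0, 0, 0, 0, 0, 0, 0.28], [0, 0, 0, 0, 0, 0, 0.28]], "force": 5}}

```text
clock: 4.63
tool_pos: [0.4349, 0.0805, 0.2132]
eef_rot: [-0.469, -2.631, 0.867]
contact_force: [-0.5, 1.6, -0.7]
grip_width: 0.0265
grip_force: 0.6
```

Emit:
{"name": "send_rows", "arguments": {"plan": [[0, 0, 0, 0, 0, 0, 0.25], [0, 0, 0, 0, 0, 0, 0.25], [0, 0, 0, 0, 0, 0, 0.25]]}}

```text
clock: 4.88
tool_pos: [0.4349, 0.0806, 0.2132]
eef_rot: [-0.469, -2.631, 0.867]
contact_force: [-0.5, 1.2, -0.2]
grip_width: 0.0235
grip_force: 0.6
```

```bash
python3 - <<'E'
from k import *
from h import *
s=get_state();f=np.radians(15)
t,T=tcp(FULL,.0745,.0105,f,-1)
print(s['clock'],(T.inv().apply(s['tool_pos']-t)).round(4),T.inv().apply(s['contact_force']).round(1),T.inv().apply(s['ft_torque']).round(2),s['grip_force'],s['grip_width'])
E
```

```text
4.8833 [-0.0007 -0.0003  0.0009] [ 0.9  1.  -0.3] [-0.54  0.07 -0.03] 0.6416508369147778 0.023516058145627374
```

Emit:
{"name": "send_rows", "arguments": {"plan": [[0, 0, 0, 0, 0, 0, 0.22], [0, 0, 0, 0, 0, 0, 0.2], [0, 0, 0, 0, 0, 0, 0.1], [0, 0, 0, 0, 0, 0, 0.1], [0, 0, 0, 0, 0, 0, 0.1]], "force": 30}}

```text
clock: 5.3
tool_pos: [0.4349, 0.0805, 0.2132]
eef_rot: [-0.469, -2.631, 0.867]
contact_force: [-0.2, 1.7, -1.3]
grip_width: 0.0207
grip_force: 30.0
```

```bash
python3 - <<'E'
from k import *
from h import *
s=get_state();f=np.radians(15)
t,T=tcp(FULL,.0745,.0105,f,-1)
print(s['clock'],(T.inv().apply(s['tool_pos']-t)).round(4),T.inv().apply(s['contact_force']).round(1),T.inv().apply(s['ft_torque']).round(2),s['grip_force'],s['grip_width'])
# lift: out 8 mm then up-slope .08
n=FULL[0].apply([-.788,0,.616]);u=FULL[0].apply([.616,0,.788])
Ti=R.from_rotvec(s['eef_rot']).inv()
for a,b in((.008,0),(.012,.03),(.02,.09),(.03,.13)):print(a,b,(Ti.apply(a*n+b*u)/.4).round(3))
E
```

```text
5.3 [-0.0008 -0.0003  0.001 ] [0.7 2.  0.2] [-0.78 -0.05 -0.02] 29.99119609594345 0.020734967453608928
0.008 0 [-0.   -0.02  0.  ]
0.012 0.03 [ 0.02  -0.03  -0.072]
0.02 0.09 [ 0.059 -0.05  -0.217]
0.03 0.13 [ 0.085 -0.075 -0.314]
```

Emit:
{"name": "send_rows", "arguments": {"plan": [[0, -0.01, 0, 0, 0, 0, 0.1], [0, -0.02, 0, 0, 0, 0, 0.1], [0.004, -0.022, -0.015, 0, 0, 0, 0.1], [0.01, -0.025, -0.035, 0, 0, 0, 0.1], [0.02, -0.03, -0.072, 0, 0, 0, 0.1], [0.033, -0.037, -0.12, 0, 0, 0, 0.1], [0.046, -0.044, -0.17, 0, 0, 0, 0.1], [0.059, -0.05, -0.217, 0, 0, 0, 0.1], [0.073, -0.06, -0.27, 0, 0, 0, 0.1], [0.085, -0.075, -0.314, 0, 0, 0, 0.1], [0.085, -0.075, -0.314, 0, 0, 0, 0.1], [0.085, -0.075, -0.314, 0, 0, 0, 0.1], [0.085, -0.075, -0.314, 0, 0, 0, 0.1]]}}

```text
clock: 6.38
tool_pos: [0.4491, 0.1349, 0.3333]
eef_rot: [-0.469, -2.629, 0.867]
contact_force: [-0.5, -0.1, -1.6]
grip_width: 0.0207
grip_force: 30.0
```

```bash
python3 - <<'E'
from k import *
from h import *
s=get_state();f=np.radians(15)
T=R.from_rotvec(s['eef_rot'])
print(s['clock'],s['tool_pos'],s['contact_force'].round(1),T.inv().apply(s['ft_torque']).round(2),s['grip_force'],s['grip_width'],s['q'].round(2),s['tau'].round(1))
im=read_camera("top")[:,:,::-1];im2=read_camera("side")[:,:,::-1]
cv2.imwrite("pics/m3.png",np.hstack([cv2.resize(im[200:400,50:330],None,fx=1.4,fy=1.4),cv2.resize(im2[200:400,150:430],None,fx=1.4,fy=1.4)]))
# candidate flip in place: tool z 180 in two 90's, then go above empty
q=s['q'].copy()
for k in range(0,181,30):
    q=ik(s['tool_pos'],T*R.from_euler('z',np.radians(k)),q);print(k,None if q is None else (q.round(2),clear(q)))
    if q is None:break
E
```

```text
6.3833 [0.44911994 0.13489752 0.33331613] [-0.5 -0.1 -1.6] [-0.55 -0.15 -0.02] 29.991340935230255 0.020689243452632858 [ 0.38  0.45  1.38 -0.35  1.93 -0.85] [  0.4 -58.2 -30.6  -1.1   2.2  -0. ]
0 (array([ 0.38,  0.45,  1.39, -0.35,  1.93, -0.85]), array([0.161, 0.121, 0.169]))
30 (array([ 0.38,  0.45,  1.39, -0.35,  1.93, -0.33]), array([0.161, 0.121, 0.169]))
60 (array([ 0.38,  0.45,  1.39, -0.35,  1.93,  0.19]), array([0.161, 0.121, 0.169]))
90 (array([ 0.38,  0.45,  1.39, -0.35,  1.93,  0.72]), array([0.161, 0.121, 0.169]))
120 (array([ 0.38,  0.45,  1.39, -0.35,  1.93,  1.24]), array([0.161, 0.121, 0.169]))
150 (array([ 0.38,  0.45,  1.39, -0.35,  1.93,  1.76]), array([0.161, 0.121, 0.169]))
180 (array([ 0.38,  0.45,  1.39, -0.35,  1.93,  2.29]), array([0.161, 0.121, 0.169]))
```

View pics/m3.png

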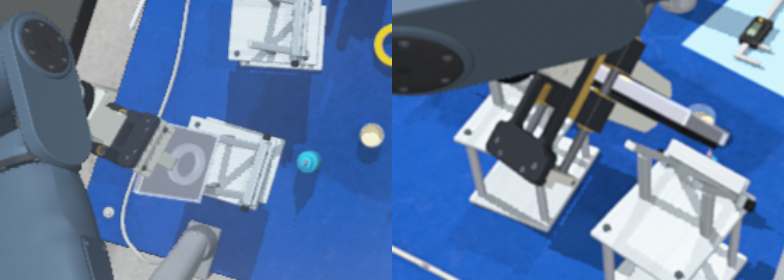

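```bash
python3 - <<'E'
from k import *
from plant import get_state
s=get_state();T=R.from_rotvec(s['eef_rot']);q=cmd(np.array([.46,.155,.385]),T);print(fk(q,P,True)[1:3])
E
```

```text
cmd [ 0.023  -0.0359 -0.1351] [0. 0. 0.] dist 0.057 deg 0.0
min clear [0.16  0.121 0.169] q end [ 0.4   0.46  1.25 -0.35  2.05 -0.88] margins 1.09
(array([0.17781629, 0.12626669, 0.69159507]), array([0.57158044, 0.29413122, 0.59287422]))
```

Emit:
{"name": "send_rows", "arguments": {"plan": [[0.008, -0.012, -0.05, 0, 0, 0, 0.1], [0.016, -0.024, -0.09, 0, 0, 0, 0.1], [0.023, -0.036, -0.135, 0, 0, 0, 0.1], [0.023, -0.036, -0.135, 0, 0, 0.015, 0.1], [0.023, -0.036, -0.135, 0, 0, 0.04, 0.1], [0.023, -0.036, -0.135, 0, 0, 0.07, 0.1], [0.023, -0.036, -0.135, 0, 0, 0.105, 0.1], [0.023, -0.036, -0.135, 0, 0, 0.14, 0.1], [0.023, -0.036, -0.135, 0, 0, 0.175, 0.1], [0.023, -0.036, -0.135, 0, 0, 0.21, 0.1], [0.023, -0.036, -0.135, 0, 0, 0.245, 0.1], [0.023, -0.036, -0.135, 0, 0, 0.28, 0.1], [0.023, -0.036, -0.135, 0, 0, 0.315, 0.1], [0.023, -0.036, -0.135, 0, 0, 0.35, 0.1], [0.023, -0.036, -0.135, 0, 0, 0.385, 0.1], [0.023, -0.036, -0.135, 0, 0, 0.42, 0.1], [0.023, -0.036, -0.135, 0, 0, 0.45, 0.1], [0.023, -0.036, -0.135, 0, 0, 0.475, 0.1], [0.023, -0.036, -0.135, 0, 0, 0.49, 0.1], [0.023, -0.036, -0.135, 0, 0, 0.5, 0.1]]}}

```text
clock: 8.15
tool_pos: [0.4601, 0.155, 0.3852]
eef_rot: [2.279, 1.584, -0.985]
contact_force: [-0.3, 0.3, -1.5]
grip_width: 0.0212
grip_force: 30.0
```

Emit:
{"name": "send_rows", "arguments": {"plan": [[0, 0, 0, 0, 0, 0.015, 0.1], [0, 0, 0, 0, 0, 0.04, 0.1], [0, 0, 0, 0, 0, 0.07, 0.1], [0, 0, 0, 0, 0, 0.105, 0.1], [0, 0, 0, 0, 0, 0.14, 0.1], [0, 0, 0, 0, 0, 0.175, 0.1], [0, 0, 0, 0, 0, 0.21, 0.1], [0, 0, 0, 0, 0, 0.245, 0.1], [0, 0, 0, 0, 0, 0.28, 0.1], [0, 0, 0, 0, 0, 0.315, 0.1], [0, 0, 0, 0, 0, 0.35, 0.1], [0, 0, 0, 0, 0, 0.385, 0.1], [0, 0, 0, 0, 0, 0.42, 0.1], [0, 0, 0, 0, 0, 0.45, 0.1], [0, 0, 0, 0, 0, 0.475, 0.1], [0, 0, 0, 0, 0, 0.49, 0.1], [0, 0, 0, 0, 0, 0.5, 0.1], [0, 0, 0, 0, 0, 0.5, 0.1], [0, 0, 0, 0, 0, 0.5, 0.1]]}}

```text
clock: 9.73
tool_pos: [0.4602, 0.1551, 0.3854]
eef_rot: [2.446, -0.435, -0.44]
contact_force: [0.8, -0.6, -1.6]
grip_width: 0.021
grip_force: 30.0
```

```bash
python3 - <<'E'
from k import *
from h import *
s=get_state();T=R.from_rotvec(s['eef_rot'])
print(s['clock'],s['tool_pos'].round(3),s['contact_force'].round(1),T.inv().apply(s['ft_torque']).round(2),s['grip_force'],s['grip_width'],s['q'].round(2))
a=read_camera("top")[:,:,::-1];b=read_camera("side")[:,:,::-1];cv2.imwrite("pics/t4.png",a);cv2.imwrite("pics/s4.png",b)
cv2.imwrite("pics/m4.png",np.hstack([cv2.resize(a[170:400,50:330],None,fx=1.4,fy=1.4),cv2.resize(b[200:430,150:430],None,fx=1.4,fy=1.4)]))
t,T2=tcp(EMP,.1035,.0105,np.radians(15),1)
n=EMP[0].apply([-.788,0,.616]);u=EMP[0].apply([.616,0,.788])
q=cmd(t+.025*n+.06*u,T2);print(fk(q,P,True)[1:3],t)
E
```

```text
9.7333 [0.46  0.155 0.385] [ 0.8 -0.6 -1.6] [ 0.53  0.05 -0.09] 29.992888569831848 0.020974323081134578 [ 0.4   0.46  1.25 -0.35  2.05  2.26]
cmd [ 0.6449 -0.0155  0.0961] [ 0.0003  0.2132 -0.0598] dist 0.261 deg 39.9
min clear [0.13  0.105 0.185] q end [ 0.25  0.51  1.38 -0.74  1.25  2.  ] margins 0.83
(array([0.21702262, 0.10234884, 0.67993896]), array([0.60904371, 0.20077376, 0.50787352])) [0.67522713 0.01884262 0.23672038]
```

View pics/m4.png

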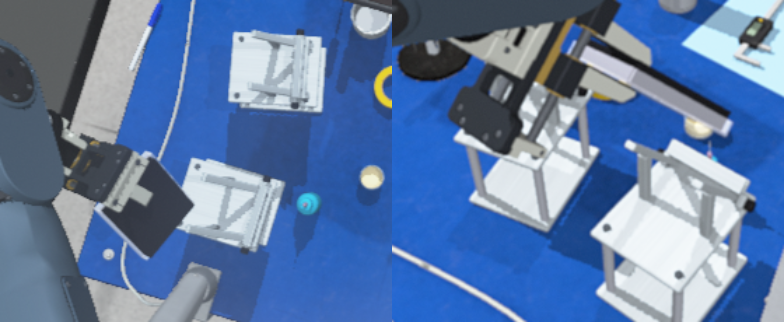

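```bash
python3 - <<'E'
from k import *
t,T2=tcp(EMP,.1035,.0105,np.radians(15),1)
n=EMP[0].apply([-.788,0,.616]);u=EMP[0].apply([.616,0,.788])
q=cmd(t+.03*n+.10*u,T2);print(fk(q,P,True)[1:3],t)
E
```

```text
cmd [ 0.6073 -0.0018  0.0036] [ 0.0003  0.2132 -0.0598] dist 0.243 deg 39.9
min clear [0.136 0.114 0.185] q end [ 0.28  0.5   1.31 -0.73  1.32  1.96] margins 0.84
(array([0.20909484, 0.10767077, 0.68259932]), array([0.60958173, 0.22146677, 0.54247352])) [0.67522713 0.01884262 0.23672038]
```

Emit:
{"name": "send_rows", "arguments": {"plan": [[0.03, 0, 0, 0, 0.01, -0.003, 0.1], [0.09, 0, 0, 0, 0.03, -0.009, 0.1], [0.15, 0, 0, 0, 0.053, -0.015, 0.1], [0.21, -0.001, 0.001, 0, 0.075, -0.021, 0.1], [0.27, -0.001, 0.001, 0, 0.096, -0.027, 0.1], [0.33, -0.001, 0.002, 0, 0.117, -0.033, 0.1], [0.39, -0.001, 0.002, 0, 0.139, -0.039, 0.1], [0.45, -0.001, 0.003, 0, 0.16, -0.045, 0.1], [0.51, -0.002, 0.003, 0, 0.18, -0.05, 0.1], [0.56, -0.002, 0.003, 0, 0.197, -0.055, 0.1], [0.59, -0.002, 0.004, 0, 0.207, -0.058, 0.1], [0.607, -0.002, 0.004, 0, 0.213, -0.06, 0.1], [0.607, -0.002, 0.004, 0, 0.213, -0.06, 0.1], [0.607, -0.002, 0.004, 0, 0.213, -0.06, 0.1]]}}

```text
clock: 11.0
tool_pos: [0.6757, 0.0568, 0.3344]
eef_rot: [2.459, 0.078, 0.311]
contact_force: [-0.8, 0.8, -1.8]
grip_width: 0.0208
grip_force: 30.0
```

```bash
python3 - <<'E'
from k import *
from h import *
s=get_state();T=R.from_rotvec(s['eef_rot'])
t,T2=tcp(EMP,.1035,.0105,np.radians(15),1)
n=EMP[0].apply([-.788,0,.616]);u=EMP[0].apply([.616,0,.788])
print(s['clock'],(T2.inv().apply(s['tool_pos']-(t+.03*n+.10*u))).round(4),np.degrees((T2.inv()*T).as_rotvec()).round(2),s['contact_force'].round(1),s['grip_force'],s['grip_width'],s['q'].round(2),s['tau'].round(1))
a=read_camera("top")[:,:,::-1];b=read_camera("side")[:,:,::-1];cv2.imwrite("pics/t5.png",a);cv2.imwrite("pics/s5.png",b)
x=cv2.resize(a[160:290,130:320],None,fx=2.1,fy=2.1,interpolation=cv2.INTER_CUBIC);y=cv2.resize(b[200:370,160:350],None,fx=2.1,fy=2.1,interpolation=cv2.INTER_CUBIC)
M=np.zeros((360,800,3),np.uint8);M[:x.shape[0],:x.shape[1]]=x;M[:y.shape[0],400:400+y.shape[1]]=y
cv2.imwrite("pics/m5.png",M)
E
```

```text
11.0 [-0.0004  0.0002 -0.0005] [-0.06 -0.09  0.01] [-0.8  0.8 -1.8] 29.992597103118896 0.02079555211214483 [ 0.28  0.49  1.31 -0.73  1.33  1.97] [ -0.7 -61.4 -32.   -2.4  -0.    0. ]
```

View pics/m5.png

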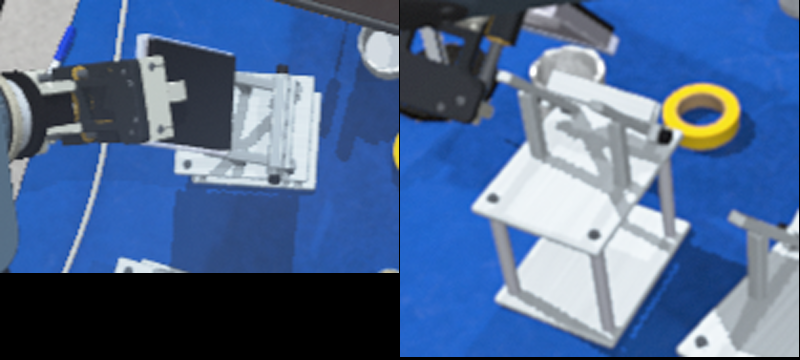

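```bash
python3 - <<'E'
from k import *
from h import *
Tt=lambda p:np.array(p)/2.1+[130,160]
for nm,p,z in(("pack c1",(235,55),.283),("pack c2",(232,148),.283),("ledge knob far",(283,68),.165),("ledge knob near",(275,180),.165)):
    w=onz("top",Tt(p),z);print(nm,w.round(4),EMP[0].inv().apply(w-EMP[1]).round(4))
s=get_state();t,T2=tcp(EMP,.1035,.0105,np.radians(15),1)
n=EMP[0].apply([-.788,0,.616]);u=EMP[0].apply([.616,0,.788])
# to just over contact: ledge could be .056 -> centre .1125 ; go to centre s=.120, n offset 8mm
cmd(t+.006*n+.022*u,T2)
Ti=R.from_rotvec(s['eef_rot']).inv()
print("per mm: u",(Ti.apply(u*.001)/.4).round(5),"n",(Ti.apply(n*.001)/.4).round(5))
E
```

```text
pack c1 [0.7198 0.0035 0.283 ] [-0.0022 -0.0499  0.283 ]
pack c2 [0.6262 0.0039 0.283 ] [-0.0042  0.0437  0.283 ]
ledge knob far [ 0.7273 -0.0333  0.165 ] [-0.0388 -0.0583  0.165 ]
ledge knob near [ 0.6041 -0.0276  0.165 ] [-0.0363  0.065   0.165 ]
cmd [-0.0499 -0.0604  0.1906] [ 0.0003  0.0002 -0.0001] dist 0.082 deg 0.1
min clear [0.117 0.094 0.342] q end [ 0.23  0.54  1.43 -0.77  1.17  2.05] margins 0.8
per mm: u [ 0.00065  0.      -0.00242] n [0.     0.0025 0.    ]
```

Emit:
{"name": "send_rows", "arguments": {"plan": [[-0.006, 0, 0.025, 0, 0, 0, 0.1], [-0.016, 0, 0.06, 0, 0, 0, 0.1], [-0.026, 0, 0.1, 0, 0, 0, 0.1], [-0.037, -0.01, 0.14, 0, 0, 0, 0.1], [-0.046, -0.03, 0.175, 0, 0, 0, 0.1], [-0.05, -0.045, 0.19, 0, 0, 0, 0.1], [-0.05, -0.055, 0.19, 0, 0, 0, 0.1], [-0.05, -0.06, 0.19, 0, 0, 0, 0.1], [-0.05, -0.06, 0.19, 0, 0, 0, 0.1], [-0.05, -0.06, 0.19, 0, 0, 0, 0.1]]}}

```text
clock: 11.93
tool_pos: [0.676, 0.0278, 0.2587]
eef_rot: [2.459, 0.079, 0.314]
contact_force: [0.8, -0.1, -1.8]
grip_width: 0.0205
grip_force: 30.0
```

```bash
cat > st.py <<'E'
from k import *
from plant import get_state
s=get_state();T=R.from_rotvec(s['eef_rot']);t,T2=tcp(EMP,.1035,.0105,np.radians(15),1)
n=EMP[0].apply([-.788,0,.616]);u=EMP[0].apply([.616,0,.788]);d=s['tool_pos']-t
print(round(s['clock'],2),"u %.4f n %.4f"%(d@u,d@n),"F u %.2f n %.2f y %.2f"%(s['contact_force']@u,s['contact_force']@n,s['contact_force']@EMP[0].apply([0,1,0])),"M",T.inv().apply(s['ft_torque']).round(2),s['grip_force'].round(1),s['tau'].round(1))
E
python3 st.py; sleep 0; python3 st.py
```

```text
Traceback (most recent call last):
  File "st.py", line 5, in <module>
    print(round(s['clock'],2),"u %.4f n %.4f"%(d@u,d@n),"F u %.2f n %.2f y %.2f"%(s['contact_force']@u,s['contact_force']@n,s['contact_force']@EMP[0].apply([0,1,0])),"M",T.inv().apply(s['ft_torque']).round(2),s['grip_force'].round(1),s['tau'].round(1))
                                                                                                                                                                                                                 ^^^^^^^^^^^^^^^^^^^^^
AttributeError: 'float' object has no attribute 'round'
Traceback (most recent call last):
  File "st.py", line 5, in <module>
    print(round(s['clock'],2),"u %.4f n %.4f"%(d@u,d@n),"F u %.2f n %.2f y %.2f"%(s['contact_force']@u,s['contact_force']@n,s['contact_force']@EMP[0].apply([0,1,0])),"M",T.inv().apply(s['ft_torque']).round(2),s['grip_force'].round(1),s['tau'].round(1))
                                                                                                                                                                                                                 ^^^^^^^^^^^^^^^^^^^^^
AttributeError: 'float' object has no attribute 'round'
```

```bash
sed -i "s/s\['grip_force'\].round(1)/round(float(s['grip_force']),1)/" st.py; python3 st.py
```

```text
11.93 u 0.0228 n 0.0065 F u -1.48 n -1.00 y -0.83 M [ 0.55 -0.33 -0.09] 30.0 [  0.1 -61.7 -30.   -2.2   0.3   0.1]
```

Emit:
{"name": "send_rows", "arguments": {"plan": [[0, -0.0025, 0, 0, 0, 0, 0.1], [0, -0.005, 0, 0, 0, 0, 0.1], [0, -0.0075, 0, 0, 0, 0, 0.1], [0, -0.0075, 0, 0, 0, 0, 0.1]]}}

```text
clock: 12.27
tool_pos: [0.6757, 0.0298, 0.2559]
eef_rot: [2.459, 0.079, 0.313]
contact_force: [0.0, 0.3, -1.3]
grip_width: 0.0206
grip_force: 30.0
```

```bash
python3 st.py
```

```text
12.27 u 0.0219 n 0.0032 F u -0.88 n -1.05 y -0.01 M [ 0.56 -0.27 -0.11] 30.0 [  0.  -62.7 -30.4  -2.2   0.4   0.1]
```

Emit:
{"name": "send_rows", "arguments": {"plan": [[0, -0.0025, 0, 0, 0, 0, 0.1], [0, -0.005, 0, 0, 0, 0, 0.1], [0, -0.005, 0, 0, 0, 0, 0.1], [0, -0.005, 0, 0, 0, 0, 0.1]]}}

```text
clock: 12.6
tool_pos: [0.6758, 0.0312, 0.2546]
eef_rot: [2.459, 0.079, 0.312]
contact_force: [-0.4, -0.3, -1.9]
grip_width: 0.0206
grip_force: 30.0
```

```bash
python3 st.py
```

```text
12.6 u 0.0218 n 0.0013 F u -1.66 n -0.88 y 0.41 M [ 0.51 -0.29 -0.1 ] 30.0 [  0.1 -62.5 -30.2  -2.2   0.4   0.1]
```

Emit:
{"name": "send_rows", "arguments": {"plan": [[0, -0.0025, 0, 0, 0, 0, 0.1], [0, -0.004, 0, 0, 0, 0, 0.1], [0, -0.004, 0, 0, 0, 0, 0.1], [0, -0.004, 0, 0, 0, 0, 0.1]]}}

```text
clock: 12.93
tool_pos: [0.6758, 0.0325, 0.2537]
eef_rot: [2.459, 0.079, 0.312]
contact_force: [0.4, -1.5, -2.4]
grip_width: 0.0204
grip_force: 30.0
```

```bash
python3 st.py
```

```text
12.93 u 0.0218 n -0.0003 F u -2.86 n -0.32 y -0.42 M [ 0.58 -0.26 -0.08] 30.0 [  0.  -62.6 -30.1  -2.2   0.4   0.1]
```

Emit:
{"name": "send_rows", "arguments": {"plan": [[0, -0.0025, 0, 0, 0, 0, 0.1], [0, -0.004, 0, 0, 0, 0, 0.1], [0, -0.004, 0, 0, 0, 0, 0.1], [0, -0.004, 0, 0, 0, 0, 0.1]]}}

```text
clock: 13.27
tool_pos: [0.6759, 0.0337, 0.2527]
eef_rot: [2.459, 0.079, 0.312]
contact_force: [0.7, 1.0, -2.4]
grip_width: 0.0209
grip_force: 30.0
```

```bash
python3 st.py
```

```text
13.27 u 0.0218 n -0.0019 F u -1.23 n -2.31 y -0.69 M [ 0.55 -0.26 -0.06] 30.0 [  0.  -62.6 -30.1  -2.2   0.4   0.1]
```

Emit:
{"name": "send_rows", "arguments": {"plan": [[0, -0.0025, 0, 0, 0, 0, 0.1], [0, -0.004, 0, 0, 0, 0, 0.1], [0, -0.004, 0, 0, 0, 0, 0.1], [0, -0.004, 0, 0, 0, 0, 0.1]]}}

```text
clock: 13.6
tool_pos: [0.6759, 0.0343, 0.2524]
eef_rot: [2.457, 0.078, 0.312]
contact_force: [-1.9, -5.3, 2.4]
grip_width: 0.0209
grip_force: 30.0
```

```bash
python3 st.py
```

```text
13.6 u 0.0219 n -0.0025 F u -1.40 n 5.64 y 1.74 M [-0.85 -0.54  0.12] 30.0 [  3.6 -59.8 -29.4  -0.8  -0.9  -0.2]
```

Emit:
{"name": "send_rows", "arguments": {"plan": [[0, -0.0025, 0, 0, 0, 0, 0.1], [0, -0.004, 0, 0, 0, 0, 0.1], [0, -0.004, 0, 0, 0, 0, 0.1], [0, -0.004, 0, 0, 0, 0, 0.1]]}}

```text
clock: 13.93
tool_pos: [0.6759, 0.0346, 0.2522]
eef_rot: [2.456, 0.076, 0.312]
contact_force: [-2.5, -8.9, 6.2]
grip_width: 0.0207
grip_force: 30.1
```

```bash
python3 st.py; python3 - <<'E'
from h import *
a=read_camera("top")[:,:,::-1];b=read_camera("side")[:,:,::-1];cv2.imwrite("pics/t6.png",a);cv2.imwrite("pics/s6.png",b)
x=cv2.resize(a[160:290,130:320],None,fx=2.1,fy=2.1,interpolation=cv2.INTER_CUBIC);y=cv2.resize(b[210:310,190:320],None,fx=3,fy=3,interpolation=cv2.INTER_CUBIC)
M=np.zeros((360,800,3),np.uint8);M[:x.shape[0],:x.shape[1]]=x;M[:y.shape[0],400:400+y.shape[1]]=y
cv2.imwrite("pics/m6.png",M)
E
```

```text
13.93 u 0.0219 n -0.0029 F u -0.57 n 10.87 y 2.22 M [-2.04 -0.86  0.28] 30.1 [  6.8 -57.4 -28.9   0.4  -2.1  -0.3]
```

View pics/m6.png

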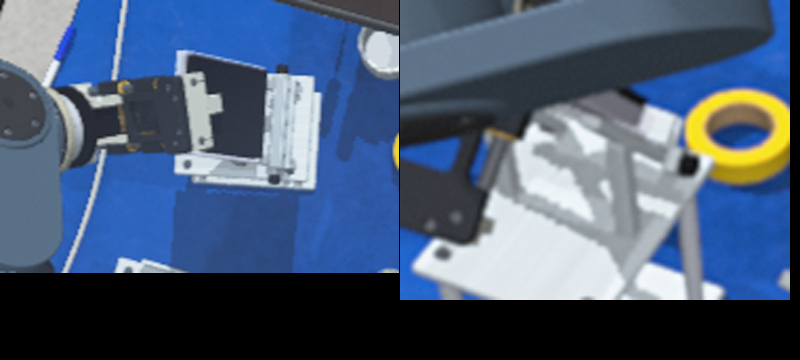

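Emit:
{"name": "send_rows", "arguments": {"plan": [[0, 0.004, 0, 0, 0, 0, 0.1], [0, 0.0085, 0, 0, 0, 0, 0.1], [0.0013, 0.0085, -0.0048, 0, 0, 0, 0.1], [-0.0013, 0.0085, 0.0048, 0, 0, 0, 0.1], [-0.0026, 0.0085, 0.0097, 0, 0, 0, 0.1], [-0.004, 0.0085, 0.0145, 0, 0, 0, 0.1], [-0.004, 0.0085, 0.0145, 0, 0, 0, 0.1], [-0.004, 0.0085, 0.0145, 0, 0, 0, 0.1]]}}

```text
clock: 14.7
tool_pos: [0.6756, 0.0298, 0.2478]
eef_rot: [2.459, 0.079, 0.312]
contact_force: [0.9, -0.6, -2.6]
grip_width: 0.0204
grip_force: 30.0
```

```bash
cat > st2.py <<'E'
from k import *
from plant import get_state,read_camera
F=[];M=[];X=[]
for i in range(8):
    read_camera("side");s=get_state();T=R.from_rotvec(s['eef_rot']);F.append(s['contact_force']);M.append(T.inv().apply(s['ft_torque']));X.append(s['tool_pos'])
t,T2=tcp(EMP,.1035,.0105,np.radians(15),1)
n=EMP[0].apply([-.788,0,.616]);u=EMP[0].apply([.616,0,.788]);d=np.mean(X,0)-t;f=np.mean(F,0)
print(round(s['clock'],2),"u %.4f n %.4f"%(d@u,d@n),"F u %.2f n %.2f y %.2f"%(f@u,f@n,f@EMP[0].apply([0,1,0])),"sd",np.std(F,0).round(1),"M",np.mean(M,0).round(2),round(float(s['grip_force']),1))
E
python3 st2.py
```

```text
15.1 u 0.0158 n -0.0017 F u -1.38 n -1.09 y 0.32 sd [0.6 0.5 0.5] M [ 0.58 -0.31 -0.09] 30.0
```

Emit:
{"name": "send_rows", "arguments": {"plan": [[-0.0013, 0, 0.0048, 0, 0, 0, 0.1], [-0.0026, 0, 0.0097, 0, 0, 0, 0.1], [-0.0026, 0, 0.0097, 0, 0, 0, 0.1], [-0.0026, 0, 0.0097, 0, 0, 0, 0.1]]}}

```text
clock: 15.43
tool_pos: [0.6756, 0.0272, 0.2447]
eef_rot: [2.459, 0.079, 0.312]
contact_force: [-0.4, -0.9, -2.0]
grip_width: 0.0208
grip_force: 30.0
```

```bash
python3 st2.py
```

```text
15.83 u 0.0118 n -0.0016 F u -1.73 n -1.37 y 0.15 sd [0.4 0.3 0.2] M [ 0.58 -0.29 -0.08] 30.0
```

Emit:
{"name": "send_rows", "arguments": {"plan": [[-0.0013, 0, 0.0048, 0, 0, 0, 0.1], [-0.002, 0, 0.0073, 0, 0, 0, 0.1], [-0.002, 0, 0.0073, 0, 0, 0, 0.1], [-0.002, 0, 0.0073, 0, 0, 0, 0.1]]}}

```text
clock: 16.17
tool_pos: [0.6755, 0.0254, 0.2424]
eef_rot: [2.459, 0.079, 0.312]
contact_force: [-0.5, 0.2, -1.4]
grip_width: 0.0205
grip_force: 30.0
```

```bash
python3 st2.py
```

```text
16.57 u 0.0087 n -0.0016 F u -1.63 n -1.06 y 0.12 sd [0.3 0.4 0.3] M [ 0.55 -0.28 -0.08] 30.0
```

Emit:
{"name": "send_rows", "arguments": {"plan": [[-0.0008, 0, 0.003, 0, 0, 0, 0.1], [-0.0016, 0, 0.006, 0, 0, 0, 0.1], [-0.0016, 0, 0.006, 0, 0, 0, 0.1], [-0.0016, 0, 0.006, 0, 0, 0, 0.1]]}}

```text
clock: 16.9
tool_pos: [0.6755, 0.0239, 0.2405]
eef_rot: [2.459, 0.079, 0.312]
contact_force: [-0.7, 1.1, -2.7]
grip_width: 0.0209
grip_force: 30.0
```

```bash
python3 st2.py
```

```text
17.3 u 0.0062 n -0.0017 F u -1.53 n -1.24 y -0.07 sd [0.4 0.3 0.8] M [ 0.57 -0.3  -0.09] 30.0
```

Emit:
{"name": "send_rows", "arguments": {"plan": [[-0.0008, 0, 0.003, 0, 0, 0, 0.1], [-0.0013, 0, 0.0048, 0, 0, 0, 0.1], [-0.0013, 0, 0.0048, 0, 0, 0, 0.1], [-0.0013, 0, 0.0048, 0, 0, 0, 0.1]]}}

```text
clock: 17.63
tool_pos: [0.6755, 0.0227, 0.239]
eef_rot: [2.459, 0.079, 0.312]
contact_force: [-0.7, -0.3, -2.4]
grip_width: 0.021
grip_force: 30.0
```

```bash
python3 st2.py
```

```text
18.03 u 0.0043 n -0.0017 F u -1.44 n -1.41 y -0.25 sd [0.4 0.4 0.4] M [ 0.55 -0.28 -0.09] 30.0
```

Emit:
{"name": "send_rows", "arguments": {"plan": [[-0.0008, 0, 0.003, 0, 0, 0, 0.1], [-0.0013, 0, 0.0048, 0, 0, 0, 0.1], [-0.0013, 0, 0.0048, 0, 0, 0, 0.1], [-0.0013, 0, 0.0048, 0, 0, 0, 0.1]]}}

```text
clock: 18.37
tool_pos: [0.6754, 0.0215, 0.2374]
eef_rot: [2.459, 0.079, 0.312]
contact_force: [0.1, -0.1, -1.8]
grip_width: 0.0208
grip_force: 30.0
```

```bash
python3 st2.py
```

```text
18.77 u 0.0023 n -0.0016 F u -1.66 n -1.19 y -0.13 sd [0.4 0.4 0.5] M [ 0.57 -0.31 -0.09] 30.0
```

Emit:
{"name": "send_rows", "arguments": {"plan": [[-0.0008, 0, 0.003, 0, 0, 0, 0.1], [-0.0013, 0, 0.0048, 0, 0, 0, 0.1], [-0.0013, 0, 0.0048, 0, 0, 0, 0.1], [-0.0013, 0, 0.0048, 0, 0, 0, 0.1]]}}

```text
clock: 19.1
tool_pos: [0.6754, 0.0202, 0.2358]
eef_rot: [2.459, 0.079, 0.312]
contact_force: [0.0, 0.3, -2.4]
grip_width: 0.021
grip_force: 30.0
```

```bash
python3 st2.py
```

```text
19.5 u 0.0003 n -0.0016 F u -1.53 n -1.44 y -0.28 sd [0.5 0.4 0.4] M [ 0.58 -0.31 -0.11] 30.0
```

Emit:
{"name": "send_rows", "arguments": {"plan": [[-0.0008, 0, 0.003, 0, 0, 0, 0.1], [-0.0013, 0, 0.0048, 0, 0, 0, 0.1], [-0.0013, 0, 0.0048, 0, 0, 0, 0.1], [-0.0013, 0, 0.0048, 0, 0, 0, 0.1]]}}

```text
clock: 19.83
tool_pos: [0.6754, 0.019, 0.2343]
eef_rot: [2.459, 0.079, 0.312]
contact_force: [-0.6, 0.6, -2.2]
grip_width: 0.021
grip_force: 30.0
```

```bash
python3 st2.py
```

```text
20.23 u -0.0017 n -0.0016 F u -1.65 n -1.14 y -0.00 sd [0.4 0.2 0.6] M [ 0.57 -0.29 -0.08] 30.0
```

Emit:
{"name": "send_rows", "arguments": {"plan": [[-0.0008, 0, 0.003, 0, 0, 0, 0.1], [-0.0013, 0, 0.0048, 0, 0, 0, 0.1], [-0.0013, 0, 0.0048, 0, 0, 0, 0.1], [-0.0013, 0, 0.0048, 0, 0, 0, 0.1]]}}

```text
clock: 20.57
tool_pos: [0.6754, 0.0179, 0.2328]
eef_rot: [2.459, 0.079, 0.313]
contact_force: [-0.3, 0.4, -1.3]
grip_width: 0.0207
grip_force: 30.0
```

```bash
python3 st2.py
```

```text
20.97 u -0.0037 n -0.0016 F u -1.26 n -1.25 y -0.49 sd [0.3 0.6 0.4] M [ 0.57 -0.26 -0.09] 30.0
```

Emit:
{"name": "send_rows", "arguments": {"plan": [[-0.0005, 0, 0.002, 0, 0, 0, 0.1], [-0.001, 0, 0.0036, 0, 0, 0, 0.1], [-0.001, 0, 0.0036, 0, 0, 0, 0.1], [-0.001, 0, 0.0036, 0, 0, 0, 0.1]]}}

```text
clock: 21.3
tool_pos: [0.6754, 0.017, 0.2317]
eef_rot: [2.459, 0.079, 0.313]
contact_force: [0.5, 1.2, 0.5]
grip_width: 0.0211
grip_force: 30.0
```

```bash
python3 st2.py
```

```text
21.7 u -0.0051 n -0.0016 F u 0.71 n -1.70 y -0.27 sd [0.4 0.4 0.6] M [ 0.57 -0.31 -0.1 ] 30.0
```

Emit:
{"name": "send_rows", "arguments": {"plan": [[0, -0.001, 0, 0, 0, 0, 0.1], [0, -0.002, 0, 0, 0, 0, 0.1], [0, -0.002, 0, 0, 0, 0, 0.1], [0, -0.002, 0, 0, 0, 0, 0.1]]}}

```text
clock: 22.03
tool_pos: [0.6754, 0.0174, 0.2313]
eef_rot: [2.458, 0.079, 0.313]
contact_force: [-0.8, -0.1, 1.7]
grip_width: 0.0206
grip_force: 30.0
```

```bash
python3 st2.py;python3 - <<'E'
from h import *
a=read_camera("top")[:,:,::-1];b=read_camera("side")[:,:,::-1];cv2.imwrite("pics/t7.png",a);cv2.imwrite("pics/s7.png",b)
E
```

```text
22.43 u -0.0052 n -0.0022 F u 1.34 n 1.97 y 0.58 sd [0.5 0.3 0.4] M [-0.09 -0.33 -0.11] 30.0
```

Emit:
{"name": "send_rows", "arguments": {"plan": [[0, 0, 0, 0, 0, 0, 0.21], [0, 0, 0, 0, 0, 0, 0.22], [0, 0, 0, 0, 0, 0, 0.23], [0, 0, 0, 0, 0, 0, 0.24], [0, 0, 0, 0, 0, 0, 0.26], [0, 0, 0, 0, 0, 0, 0.3], [0, 0, 0, 0, 0, 0, 0.36], [0, 0, 0, 0, 0, 0, 0.42], [0, 0, 0, 0, 0, 0, 0.5], [0, 0, 0, 0, 0, 0, 0.5], [0, 0, 0, 0, 0, 0, 0.5]], "force": 6}}

```text
clock: 23.45
tool_pos: [0.6753, 0.0176, 0.2311]
eef_rot: [2.459, 0.079, 0.312]
contact_force: [-0.2, -0.2, -0.2]
grip_width: 0.046
grip_force: 0.0
```

```bash
python3 st2.py;python3 - <<'E'
from h import *
a=read_camera("top")[:,:,::-1];print(get_state()['grip_width'])
x=cv2.resize(a[160:290,130:320],None,fx=3.5,fy=3.5,interpolation=cv2.INTER_CUBIC);cv2.imwrite("pics/m8.png",x)
E
```

```text
23.85 u -0.0052 n -0.0024 F u 0.10 n -0.21 y -0.33 sd [0.4 0.5 0.5] M [ 0.31 -0.23 -0.08] 0.0
0.04682705129320305
```

View pics/m8.png

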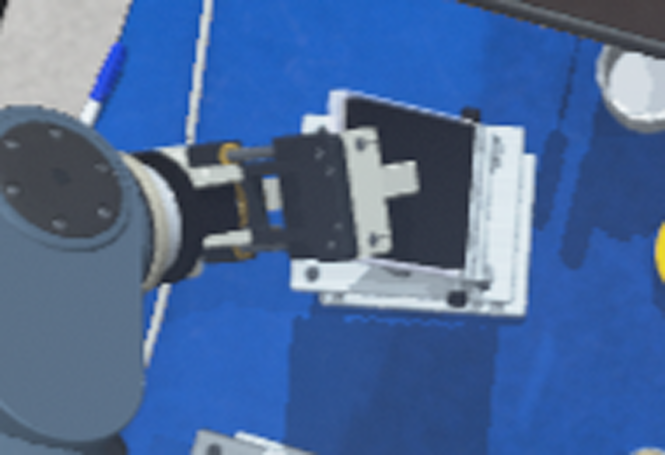

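Emit:
{"name": "send_rows", "arguments": {"plan": [[0, 0, -0.02, 0, 0, 0, 0.5], [0, 0, -0.05, 0, 0, 0, 0.5], [0, 0, -0.09, 0, 0, 0, 0.5], [0, 0, -0.14, 0, 0, 0, 0.5], [0, 0, -0.19, 0, 0, 0, 0.5], [0, 0, -0.24, 0, 0, 0, 0.5], [0, 0, -0.28, 0, 0, 0, 0.5], [0, 0, -0.3, 0, 0, 0, 0.5], [0, 0, -0.3, 0, 0, 0, 0.5], [0, 0, -0.3, 0, 0, 0, 0.5], [0, 0, -0.3, 0, 0, 0, 0.5]]}}

```text
clock: 24.82
tool_pos: [0.646, 0.0894, 0.3216]
eef_rot: [2.459, 0.079, 0.311]
contact_force: [-0.1, 0.4, 0.2]
grip_width: 0.0467
grip_force: 0.0
```

```bash
python3 - <<'E'
from h import *
s=get_state();print(s['clock'],s['tool_pos'].round(3),s['joint_velocities'].round(3))
print(job_done())
E
```

```text
24.8167 [0.646 0.089 0.322] [-0.006  0.005  0.     0.     0.002 -0.001]
the job is handed in; nothing more can be done
None
```

The pack was turned over, stood cover-down on the empty rest's sprung ledge, released without a drop, and the job was handed in at 24.8 s; the hand-in call reported no verdict.

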